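Index the tag slide onto its stop pin and date-stamp the tag

ROBOT

A 6-joint arm with a two-finger parallel gripper is mounted at the origin on a cart in front of the work surface, level with it; the furniture and walls round the work are solid. World frame = base frame: x ahead of the robot, y to its left, z up, the work surface at z = 0. Lengths are in m, angles in rad, forces in N, time in s.
With the tool pointing down it reaches from about 0.35 to 0.875 m from the base axis. Payload 4.2 kg.
Tool frame: the origin (TCP) lies between the finger pads; the fingertips stand 8 mm ahead of it and the grasp point (between the pads) lies 11 mm behind it; z points along the fingers, y is the direction in which the jaws open and shut (so a half turn about z gives the same grasp; the last joint's range is limited). The gripper opens to 87 mm and grips with 3 to 60 N. Pads are 19 mm wide; open, the fingers measure 117 mm over their backs; the gripper's body (75 mm by 190 mm) begins 51 mm behind the grasp point.
Start: joints at [1.508, 0.385, 0.008, 0, -1.194, -0.259], TCP at [0.198, 0.593, 0.231] pointing down, gripper open.
Joint ranges: [-3.14, 3.14], [-1.21, 2.06], [-1.07, 1.41], [-3.16, 2.05], [-2.99, -0.16], [-3.1, 3.1]. Speed limits (rad/s): [2.79, 2.79, 3.14, 3.14, 3.14, 3.14].

INTERFACE

Orientations are given as a unit quaternion [w, x, y, z].
In Python, from bench import manip, solve_ik, eyes gives the robot as it stands. Calls block until the motion is done:
- manip.goto(position, orientation): joint-space move of the TCP to a pose.
- manip.line_to(position, ori=None, max_speed=0.15, until_force=None): straight line of the TCP; ori=None keeps the orientation; max_speed is the mean speed in m/s. With until_force (N) it stops when the force on the tool has changed by that much, and returns True; else False.
- manip.goto_joints(angles): joint-space move.
- manip.command_gripper(opening, strength=None): finger opening in m; strength is the grip in N (None keeps the last); returns when the fingers have stopped.
- manip.dwell(seconds).
- solve_ik(position, orientation): joint angles nearest the present ones, or None.
- eyes.snapshot(name): name is "side" or "top"; returns a dict with "image" (384x512x3 uint8, blue, green, red), "range_z" (384x512 float32, m along the optical axis (not along the pixel's ray), 0 where there is no reading), "intrinsics" (3x3 intrinsics, pixels), "R" (3x3) and "t" (3): a world point X has camera coordinates R X + t. Camera axes: x right, y down, z forward; pixel columns grow to the right and rows downward; lengths in m; the calibration is good to about 2 mm. A picture is of the moment at which its call begins.
A pose or a line that the arm cannot do raises manip.Unreachable and nothing moves.
- manip.hand_in(): hands the job in, once; it reports no verdict.
Readings, each from a call of its own:
- manip.current_time(): time.
- manip.current_joint_positions(): joint angles.
- manip.current_qd(): joint speeds.
- manip.current_joint_efforts(): joint torques, N m.
- manip.current_tool_pos(): TCP position.
- manip.current_ee_rot(): TCP orientation.
- manip.current_contact_force(): force on the tool from outside, world axes, zero at the start.
- manip.current_ft_torque(): the same for the moment, N m.
- manip.current_grip_width(): finger opening in m.
Only numpy, scipy, OpenCV 4.12 (cv2) and the standard library are available. Lean on these libraries where they do the work, as an engineer would, in place of code of your own. Each camera call takes 0.05 s, during which the arm holds its last target.

TASK

Stamp the date on the blank tag in the stamping jig, pushing with the fingertips only, without gripping or forcing anything. Push the sprung slide in by its black plate until it is well past the spring stop pin (it may go to its end stop), then let go so that its spring brings it back and it rests latched against the stop pin, with the tag under the stamp; leave the pin's knob alone. Only then press the red head of the date stamp gently all the way down, let it rise again, and leave the slide latched and the things beside the jig where they are.

Things in the scene. Friction and masses are not known exactly. Their poses are not given: they have to be found in the camera images.
- jig: Date-stamping jig bolted to the table; origin on the table. Own x = the way the slide is pushed (about the robot's left, up to 0.35 rad off), own y = side of the stop-pin knob (about towards the robot), z up. Steel bed spans x -72..162, y +-52 mm, 12 mm high. Only the stamp (at x = 60 mm, top 103 mm up) stands over 58 mm. Black pin knob at x = -15, y = 60..90 mm, up to 31 mm high.
- push_face (a point): Centre of the flat outer face of the slide's upright black push plate, 36 mm above the table; moves with the slide. Plate 92 mm wide (jig's y), 12 mm thick, from 14 to 58 mm above the table; the table in front of it (jig's -x) is free. Slide home: own x = -160 mm of the jig, y = 0. Push along the jig's +x.
- tag_slide (a joint): Travel of the sprung slide along the jig's +x, m: 0 home (out); 0.045 latched mid position, its shoulder against the stop pin, tag under the stamp; 0.070 end stop. A spring drives it back (4 N at home, 9 N at the end stop, some drag). Pushed past 0.045, the pin springs in behind its shoulder and it returns only to 0.045; released sooner it goes home.
- stop_pin (a joint): Inward travel of the spring stop pin, in m: 0 = held out, riding on the slide's wide flank; 0.008 = sprung in behind the slide's shoulder. It moves by itself; pulling its knob would unlatch the slide.
- stamp_top (a point): Centre of the top of the date stamp's red press head, 103 mm above the table when up; the head is 24 x 34 mm (jig's x by y). It moves with the head. Press it straight down.
- date_stamp_plunger (a joint): Downward travel of the stamp's red head, in m: 0 = up, 0.012 = fully down. A spring raises it; fully down takes about 9 N.
- labels: Roll of labels standing beside the jig, on the side away from the knob; 68 mm across, 60 mm high, origin at the centre of its underside. Loose; not to be moved.
- cap: Loose black bottle cap beside the jig, on the side away from the knob; 37 mm across, 33 mm high, origin at the centre of its underside. Not to be moved.
- ball_pen: Blue ball pen lying beside the jig on the knob's side, 136 mm long, 8 mm wide, 10 mm high, origin at its underside's centre. Loose; not to be moved.

How it is judged:
By the outcome, as a careful person would: the job done as asked, in the order asked, and still so for the second after the job is handed in, with the robot touching nothing.
It also fails if it takes over 40 s, if anything falls off the work surface, if the arm or the gripper's body presses on something with over 40 N, if the wrist force passes 120 N, or if a joint passes its speed limit or range.

## Working session

There is one attempt and no reset: what is moved stays moved. The work goes in short steps, each a Python script; the robot and the scene stay as the last script left them, time stands still between calls to the robot, and variables do not carry over. Pictures are saved under pics/ and viewed, and the job is handed in when it is done.

```bash
mkdir -p pics; ls
python3 - <<'E'
from bench import manip, eyes
import cv2,numpy as np
for n in("top","side"):
    s=eyes.snapshot(n); cv2.imwrite(f"pics/{n}0.png",s["image"]); np.savez(f"{n}0.npz",**s)
    print(n,s["intrinsics"].tolist(),(-s["R"].T@s["t"]).round(3),s["R"].round(3).tolist())
print(manip.current_time(),manip.current_ee_rot())
E
```

```text
pics
top [[481.49885491301376, 0.0, 254.49504253604547], [0.0, 481.49885491301376, 188.99703352709687], [0.0, 0.0, 1.0]] [ 0.506 -0.111  0.956] [[0.005, -1.0, 0.015], [-0.999, -0.005, -0.046], [0.046, -0.014, -0.999]]
side [[494.6576256529382, 0.0, 256.99908866241105], [0.0, 494.6576256529382, 187.00301758533567], [0.0, 0.0, 1.0]] [0.451 0.781 0.428] [[-0.992, -0.126, 0.008], [-0.049, 0.329, -0.943], [0.116, -0.936, -0.333]]
0.1 [ 9.97515943e-04  9.87073616e-01 -1.60264378e-01 -1.05466214e-04]
```

View pics/top0.png

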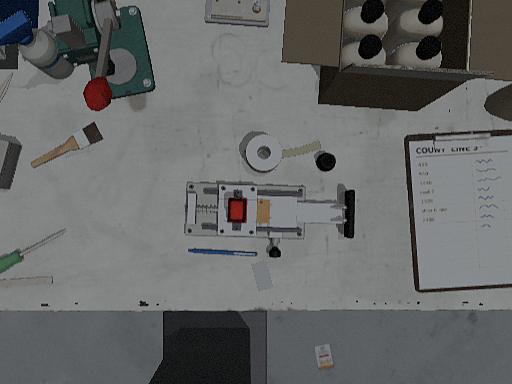

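View pics/side0.png

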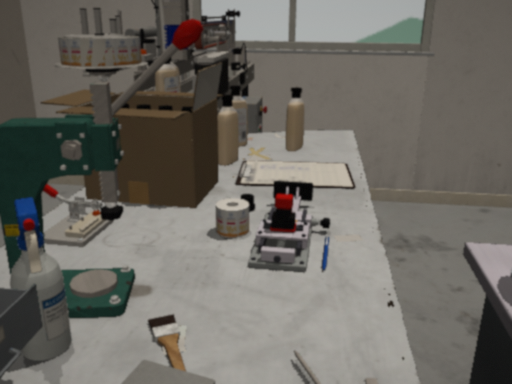

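```bash
cat > h.py <<'E'
import numpy as np,cv2
def cloud(s):
    K=s["intrinsics"];z=s["range_z"];v,u=np.mgrid[:384,:512]
    P=np.stack([(u-K[0,2])/K[0,0]*z,(v-K[1,2])/K[1,1]*z,z],-1)
    return (P-s["t"])@s["R"]
def ray(s,u,v,h):
    d=s["R"].T@np.linalg.inv(s["intrinsics"])@[u,v,1];c=-s["R"].T@s["t"]
    return c+d*(h-c[2])/d[2]
def red(s,box):
    im=s["image"].astype(int);m=((im[...,2]>90)&(im[...,2]>2*im[...,1])&(im[...,2]>2*im[...,0]))
    b=np.zeros_like(m);b[box[1]:box[3],box[0]:box[2]]=1;return m&b
def rect(m): 
    v,u=np.nonzero(m);return cv2.minAreaRect(np.stack([u,v],1).astype(np.float32))
E
python3 - <<'E'
from h import *
s=dict(np.load("top0.npz"));P=cloud(s);im=s["image"].astype(int)
# plate top
b=np.zeros((384,512),bool);b[180:248,335:365]=1
m=b&(P[...,2]>.048)&(im.max(2)<80)
print("plate z",np.median(P[m][:,2]),m.sum()); 
m2=b&(im.max(2)<60)
for mm in(m,m2):
    r=rect(mm);print(r); q=cv2.boxPoints(r);print([ray(s,*p,.058)[:2].round(4).tolist() for p in q], ray(s,*r[0],.058).round(4))
    l=P[mm]; 
mr=red(s,(215,185,260,235)); 
print("red z",np.percentile(P[mr][:,2],[5,50,95]))
mt=mr&(P[...,2]>.095);r=rect(mt);print(r,ray(s,*r[0],.103).round(4), mt.sum(), rect(mr))
# bed
b=np.zeros((384,512),bool);b[170:245,180:312]=1
print("table z",np.median(P[255:300,200:250,2]))
# jig height >8mm bed rect
m=(P[...,2]>.007)&(P[...,2]<.02)&b
m=cv2.morphologyEx(m.astype(np.uint8),cv2.MORPH_OPEN,np.ones((3,3)))>0
r=rect(m);print("bed",r,[ray(s,*p,.012)[:2].round(4).tolist() for p in cv2.boxPoints(r)],ray(s,*r[0],.012).round(4))
crop=s["image"][140:270,175:370];cv2.imwrite("pics/crop0.png",cv2.resize(crop,None,fx=4,fy=4,interpolation=cv2.INTER_CUBIC))
E
```

```text
plate z 0.057610956157638976 345
((346.87982177734375, 213.2831573486328), (14.611355781555176, 47.25039291381836), 3.012787342071533)
[[0.4594, -0.281], [0.5475, -0.286], [0.5462, -0.3134], [0.4581, -0.3083]] [ 0.5027 -0.2971  0.058 ]
((346.3113098144531, 213.33961486816406), (15.333340644836426, 47.21626281738281), 2.4895527362823486)
[[0.4592, -0.2797], [0.5473, -0.2838], [0.5462, -0.3126], [0.4581, -0.3083]] [ 0.5026 -0.2961  0.058 ]
red z [0.04121065 0.1031362  0.10600005]
((238.0, 209.5), (16.0, 17.0), -0.0) [ 0.5087 -0.0946  0.103 ] 207 ((238.0, 210.0), (24.0, 16.0), 90.0)
table z 0.0008572965677411664
bed ((244.96165466308594, 209.71456909179688), (119.10904693603516, 53.06828308105469), 1.8087393045425415) [[0.4601, 0.011], [0.5637, 0.0089], [0.5576, -0.2249], [0.4536, -0.2216]] [ 0.5086 -0.1065  0.012 ]
```

View pics/crop0.png

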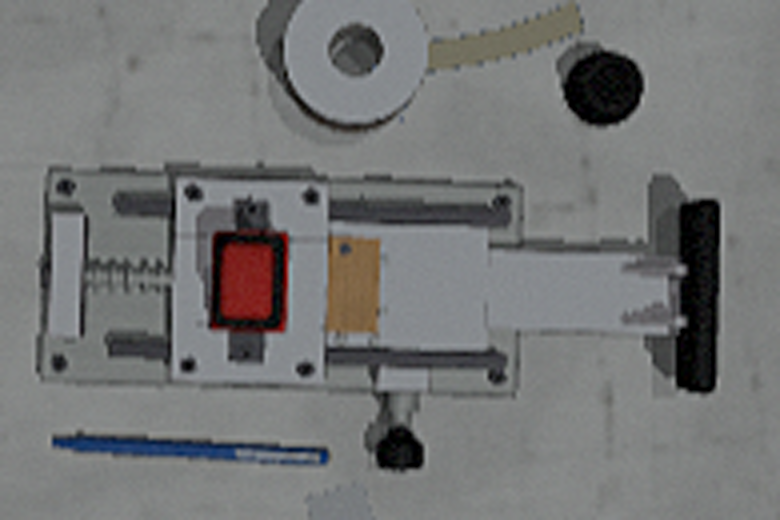

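Run:
```python
from h import *
from bench import manip, solve_ik
for n in("top","side"):
    P=cloud(dict(np.load(n+"0.npz"))).reshape(-1,3)
    R=np.hypot(P[:,0],P[:,1]);A=np.degrees(np.arctan2(P[:,1],P[:,0]))
    for a in range(-50,90,10):
        row=[]
        for r in np.arange(.3,1.0,.1):
            k=(A>=a)&(A<a+10)&(R>=r)&(R<r+.1)&(P[:,2]<.8)
            row.append(round(float(np.percentile(P[k,2],99.5)),2) if k.sum()>5 else -1)
        print(n,a,row)
th=.029
for s in(1,-1):
    a=(s*np.pi/2-th)/2;q=[0,np.cos(a),np.sin(a),0]
    for p in([.502,-.36,.2],[.502,-.36,.036],[.505,-.245,.036],[.508,-.0925,.12]): 
        r=solve_ik(p,q);print(s,p,None if r is None else np.round(r,2))
```

```text
top -50 [-1, 0.01, 0.01, 0.01, 0.01, 0.02, 0.08]
top -40 [0.01, 0.01, 0.06, 0.06, 0.01, 0.31, 0.23]
top -30 [0.01, 0.03, 0.04, 0.06, 0.31, 0.31, 0.23]
top -20 [0.01, 0.07, 0.11, 0.06, 0.29, 0.23, 0.17]
top -10 [0.0, 0.06, 0.11, 0.01, 0.01, 0.03, 0.06]
top 0 [0.01, 0.03, 0.04, 0.42, 0.35, 0.29, 0.03]
top 10 [0.0, 0.01, 0.0, 0.01, 0.34, 0.29, 0.15]
top 20 [0.01, 0.01, 0.02, 0.05, 0.06, 0.19, 0.15]
top 30 [0.0, 0.01, 0.03, 0.06, 0.05, -1, -1]
top 40 [-1, 0.01, 0.03, -1, -1, -1, -1]
top 50 [-1, -1, -1, -1, -1, -1, -1]
top 60 [-0.81, -0.81, -1, -1, -1, -1, -1]
top 70 [-0.81, -0.81, -0.81, -0.81, -0.81, -1, -1]
top 80 [-0.81, -0.81, -0.81, -0.81, -0.81, -1, -1]
side -50 [-1, 0.0, 0.0, 0.01, 0.01, 0.02, 0.2]
side -40 [0.0, 0.0, 0.06, 0.06, 0.01, 0.31, 0.23]
side -30 [0.0, 0.03, 0.05, 0.06, 0.31, 0.3, 0.23]
side -20 [0.0, 0.06, 0.1, 0.06, 0.29, 0.23, 0.23]
side -10 [0.0, 0.06, 0.1, 0.06, 0.0, 0.03, 0.06]
side 0 [0.0, 0.03, 0.03, 0.42, 0.35, 0.29, 0.0]
side 10 [0.0, 0.0, 0.0, 0.01, 0.33, 0.29, 0.21]
side 20 [0.0, 0.0, 0.01, 0.05, 0.06, 0.2, -1]
side 30 [0.0, 0.0, 0.02, 0.06, 0.06, -1, -1]
side 40 [-1, 0.0, -1, -1, -1, -1, -1]
side 50 [-1, -1, -1, -1, -1, -1, -1]
side 60 [-1, -1, -1, -1, -1, -1, 0.43]
side 70 [-1, -1, -1, -1, -1, -1, -1]
side 80 [-1, -1, -1, -1, -1, -1, -1]
1 [0.502, -0.36, 0.2] [-0.36  0.39 -0.06  0.   -1.12 -2.81]
1 [0.502, -0.36, 0.036] [-0.36  0.57 -0.23  0.   -0.77 -2.81]
1 [0.505, -0.245, 0.036] [-0.16  0.49 -0.38  0.   -0.7  -3.01]
1 [0.508, -0.0925, 0.12] [ 0.13  0.31 -0.41  0.   -0.85  2.98]
-1 [0.502, -0.36, 0.2] [-0.36  0.39 -0.06  0.   -1.12  0.33]
-1 [0.502, -0.36, 0.036] [-0.36  0.57 -0.23  0.   -0.77  0.33]
-1 [0.505, -0.245, 0.036] [-0.16  0.49 -0.38  0.   -0.7   0.13]
-1 [0.508, -0.0925, 0.12] [ 0.13  0.31 -0.41  0.   -0.85 -0.16]
```

```bash
cat >> h.py <<'E'
th=.029
X=np.array([np.sin(th),np.cos(th)]);J0=np.array([.5073,-.1515])
a_=(-np.pi/2-th)/2;Q=[0,np.cos(a_),np.sin(a_),0]
def jp(x,z,y=0): 
    p=J0+X*x+np.array([-X[1],X[0]])*y;return [p[0],p[1],z]
E
python3 - <<'E'
from h import *
from bench import manip, eyes
manip.command_gripper(0.0,10)
manip.goto([.30,.30,.2],Q); manip.goto([.41,-.10,.22],Q); manip.goto(jp(-.20,.15),Q)
manip.line_to(jp(-.20,.036),max_speed=.12)
print(manip.current_time(),manip.current_tool_pos(),manip.current_grip_width(),manip.current_contact_force())
for n in("top","side"):
    s=eyes.snapshot(n); np.savez(f"{n}1.npz",**s)
    c=s["image"][140:280,175:400] if n=="top" else s["image"][120:300,200:400]
    cv2.imwrite(f"pics/{n}1.png",cv2.resize(c,None,fx=3,fy=3))
E
```

```text
6.525 [ 0.50218934 -0.35159119  0.0369011 ] 0.00018995514917201248 [ 0.02334971 -0.21247782  0.49487845]
```

View pics/top1.png

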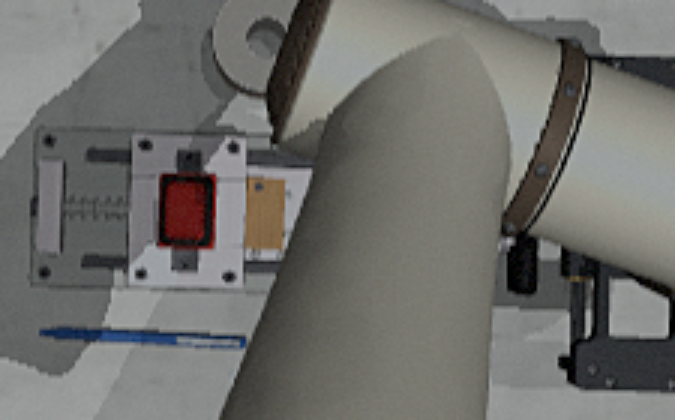

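View pics/side1.png

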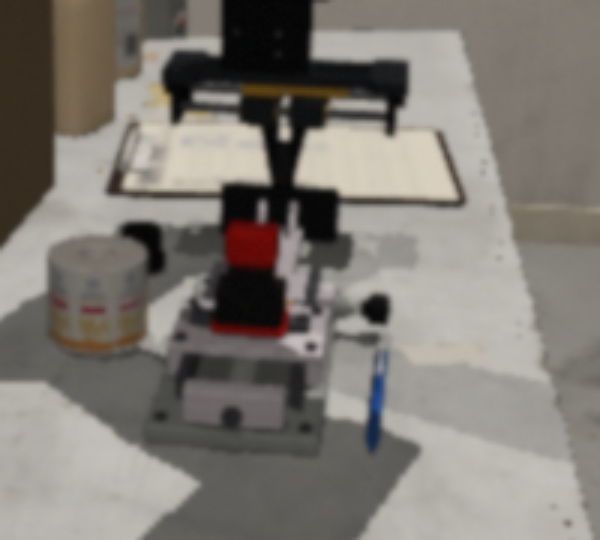

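The closed fingers stand centred in front of the plate (side crop: fingers at about (283,160), plate at (280,210)), and nothing else has moved. Next I push in, first to contact and then by travel.

Run:
```python
from h import *
from bench import manip, eyes
jx=lambda: float((np.array(manip.current_tool_pos()[:2])-J0)@X)
hit=manip.line_to(jp(-.150,.036),max_speed=.03,until_force=2.5)
c=jx();print(hit,c,np.round(manip.current_contact_force(),2))
if hit:
    h2=manip.line_to(jp(c+.040,.036),max_speed=.05,until_force=25);print(h2,jx()-c,np.round(manip.current_contact_force(),2))
    if not h2:
        h2=manip.line_to(jp(c+.064,.036),max_speed=.04,until_force=20);print(h2,jx()-c,np.round(manip.current_contact_force(),2))
print(manip.current_time(),manip.current_tool_pos())
```

```text
True -0.1703735026427888 [-0.21 -1.4   1.08]
False 0.038582558928255434 [-0.69 -8.05 -1.06]
False 0.062473502656761756 [-0.19 -7.29 -2.11]
9.3333 [ 0.50408675 -0.25935218  0.03578224]
```

Run:
```python
from h import *
from bench import manip, eyes
jx=lambda: float((np.array(manip.current_tool_pos()[:2])-J0)@X)
manip.line_to(jp(-.145,.036),max_speed=.04);print(np.round(manip.current_contact_force(),2))
manip.line_to(jp(-.20,.036),max_speed=.08);print(np.round(manip.current_contact_force(),2))
manip.line_to(jp(-.20,.16),max_speed=.15)
manip.goto([.33,-.40,.22],Q)
for n in("top","side"):
    s=eyes.snapshot(n); np.savez(f"{n}2.npz",**s)
    c=s["image"][140:280,175:400] if n=="top" else s["image"][120:300,200:400]
    cv2.imwrite(f"pics/{n}2.png",cv2.resize(c,None,fx=3,fy=3))
print(manip.current_time())
```

```text
[ 0.08 -0.73  0.31]
[0.75 0.01 0.14]
13.1417
```

View pics/top2.png

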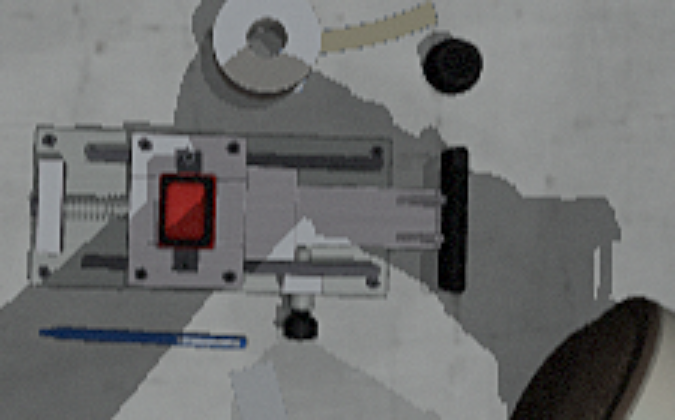

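View pics/side2.png

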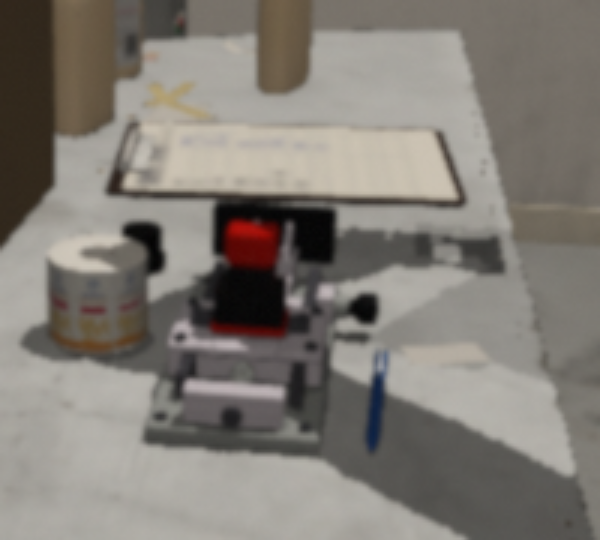

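Plate edge shifted from column 355 to 331 (about 45 mm), and the pin sits in behind the shoulder at crop (305,250), so the slide is latched. The labels, cap and pen haven't moved. Next I press the stamp.

Run:
```python
from h import *
from bench import manip, eyes
S=[.5083,-.0925]
manip.goto([.42,-.15,.22],Q); manip.goto(S+[.15],Q)
manip.line_to(S+[.118],max_speed=.08)
hit=manip.line_to(S+[.104],max_speed=.015,until_force=1.5)
z=manip.current_tool_pos()[2];print(hit,z,np.round(manip.current_contact_force(),2))
if hit:
    h2=manip.line_to(S+[.0955],max_speed=.012,until_force=14)
    print(h2,manip.current_tool_pos().round(4) if hasattr(manip.current_tool_pos(),'round') else manip.current_tool_pos(),np.round(manip.current_contact_force(),2))
s=eyes.snapshot("side");cv2.imwrite("pics/side3.png",cv2.resize(s["image"][120:300,200:400],None,fx=3,fy=3))
print(manip.current_time())
```

```text
True 0.10827830308456624 [1.12 0.26 1.06]
True [ 0.5084 -0.0925  0.0998] [-1.45  0.82  6.45]
16.7917
```

View pics/side3.png

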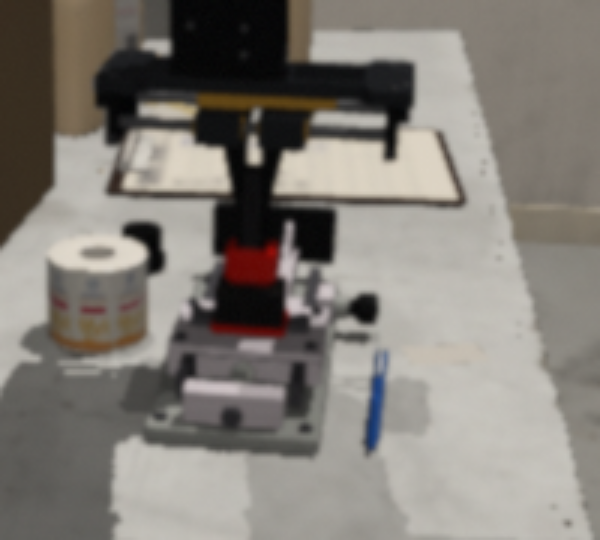

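The fingertips rest on the red head (crop (253,250)), which is visibly lower. Tip height is 91.8 mm and the force is only 6.5 N, so it may be about 1 mm short of the bottom. I'll press on gently.

Run:
```python
from h import *
from bench import manip, eyes
S=[.5083,-.0925]
def st(t): print(t,manip.current_tool_pos()[2].round(4),np.round(manip.current_contact_force(),2))
for zt in(.0985,.0975,.0965,.0955):
    h=manip.line_to(S+[zt],max_speed=.008,until_force=12);manip.dwell(.15);st((zt,h))
    if manip.current_contact_force()[2]>13 or h: break
manip.line_to(S+[.118],max_speed=.03);st("up")
manip.line_to(S+[.17],max_speed=.12)
manip.goto([.38,-.15,.22],Q);manip.goto([.33,-.40,.22],Q)
for n in("top","side"):
    s=eyes.snapshot(n); np.savez(f"{n}4.npz",**s)
    c=s["image"][140:280,175:400] if n=="top" else s["image"][120:300,200:400]
    cv2.imwrite(f"pics/{n}4.png",cv2.resize(c,None,fx=3,fy=3))
print(manip.current_time(),manip.current_contact_force().round(2))
a=np.load("top2.npz")
P=cloud(s);
for i in "24":
    s=dict(np.load(f"top{i}.npz"));P=cloud(s);m=red(s,(215,185,260,235));print(i,np.percentile(P[m][:,2],[50,90]))
```

```text
(0.0985, False) 0.0994 [-1.87  1.9   9.34]
(0.0975, False) 0.0994 [-3.41  2.56 15.72]
up 0.1176 [ 0.15  0.46 -0.69]
20.85 [0.21 0.42 0.17]
2 [0.10339853 0.10546845]
4 [0.10223798 0.10438506]
```

View pics/top4.png

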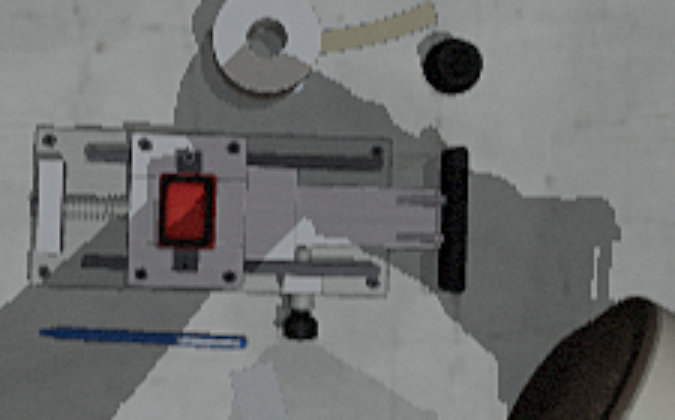

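View pics/side4.png

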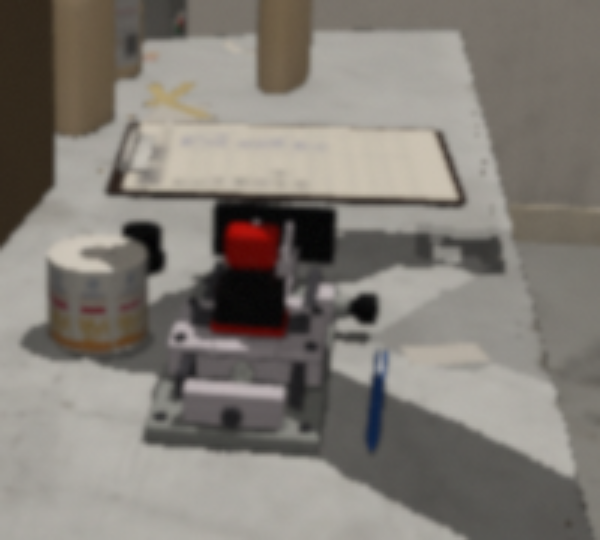

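The stamp bottomed hard: the height held at 99.4 mm while the force rose from 9 to 16 N. The head is up again (top crop (186,211)), the plate edge is still at crop column 468, so the slide is latched, and the labels, cap and pen are unchanged.

```bash
python3 -c "
from bench import manip
manip.hand_in();print(manip.current_time())"
```

```text
the job is handed in; nothing more can be done
the job is handed in; nothing more can be done
```

The tag is stamped and the job is handed in; the robot's clock read about 21 s at the last check. No verdict was reported.

- **Slide:** I pushed the black plate in about 62 mm with closed fingertips, force up to about 8 N at my readings, and backed off. The top view shows it came back to about 45 mm and stayed latched, with the pin in behind the shoulder.
- **Stamp:** I then pressed the red head down in two moves without lifting between them. The first move stopped early on its force limit. After the second the height stayed at 99.4 mm while the force rose from 9 to 16 N, which I take as the bottom.
- **Final checks:** With the arm clear and the contact force about zero, the head is up again. It read about 102 mm against 103 mm before, which is within camera accuracy. The slide is still latched, and the labels, cap, pen and knob look unmoved.

No final check failed. The imprint itself can't be seen, because the tag is under the stamp.

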